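# Set the swing head of a bench reader to its mark

## Task

On the round swing-head reader, loosen the black bar knob on the pivot fully, swing the white read head round until its nose points at the middle of the square-ended tab on the rim (not the small round stud), and then tighten the knob again, fully home, so that the head stays there.

Things in the scene. Friction and masses are not known exactly. Their poses are not given: they have to be found in the camera images.
- clamp (a joint): Angle of the clamp knob, rad: 0 fully tight (stop), 1.2 fully loose (stop); grows anticlockwise seen from above. Stays where it is left; takes about 0.2 N m to turn. Fully tight it holds the head against some 20 N at the post; the hold fades towards 0.4, above which the head swings freely. Starts tight (0 to 0.06).
- clamp_grip (a point): Clamp knob: upright black bar 46 mm long, 14 thick, 32 tall on a 44 mm disc, its vertical axis on the head's pivot, amid the fixed round base (300 mm wide, 20 high). Point: on that axis, 98 mm above the table, 12 below the bar's top. x runs along the bar, z up; turns with the knob. Under it a steel washer 68 mm wide, top 67 mm above the table.
- head_post (a point): Centre of the top of the grip post: upright black rod, 18 mm diameter, 50 tall, on the white read head (56 x 56 mm, top 72 mm above the table). This point is 122 mm above the table, 110 mm from the pivot axis. x points outward from the pivot through the post to the head's black nose, z up.
- head (a joint): Angle of the read head about the vertical pivot, rad, growing anticlockwise from above; stops at -1.4 and 1.4. Unclamped, it moves with under 2 N at the post and stays where it is left. It starts clockwise of the tab, 0.9 to 2.4 rad away, and reaches the tab without passing a stop.
- mark_line (a point): The mark: square-ended aluminium tab fixed at the base's rim, 50 mm wide along the rim, 36 deep, 24 high, a black line along its middle. Point: inner end of that line, on top, 155 mm from the pivot axis, 24 mm above the table. x outward from the pivot, y along the rim anticlockwise, z up. A round stud 20 mm wide elsewhere on the rim is not the mark.
Not all that is in view belongs to the job. Leave any turquoise look-alike of the part that bears mark_line alone.

How it is judged:
By the outcome, as a careful person would: the job done as asked, in the order asked, and still so for the second after the job is handed in, with the robot touching nothing.
It also fails if it takes over 61 s, if anything falls off the work surface, if the arm or the gripper's body presses on something with over 40 N, if the wrist force passes 120 N, or if a joint passes its speed limit or range.

## Robot

A 6-joint arm with a two-finger parallel gripper is mounted at the origin on the work surface. World frame = base frame: x ahead of the robot, y to its left, z up, the work surface at z = 0. Lengths are in m, angles in rad, forces in N, time in s.
With the tool pointing down it reaches from about 0.425 to 0.95 m from the base axis. Payload 3.5 kg.
Tool frame: the origin (TCP) lies between the finger pads; the fingertips stand 25 mm ahead of it and the grasp point (between the pads) lies 6 mm ahead of it (ctrl.finger_overhang is the distance from the TCP to the fingertips, in m); x points along the fingers, y is the direction in which the jaws open and shut, and the axes are right-handed (so a half turn about x gives the same grasp; the last joint's range is limited). The gripper opens to 85 mm and grips with 20 to 120 N. Pads are 22 mm wide; open, the fingers measure 114 mm over their backs; the gripper's body (76 mm by 85 mm) begins 54 mm behind the grasp point. The pads swing forward as they close: fully open they stand 13 mm farther back than shut.
Start: joints at [1.139, 0.286, 1.577, -0, 1.279, -0.15], TCP at [0.188, 0.648, 0.256] pointing down, gripper open.
Joint ranges: [-2.77, 2.77], [-0.9, 2.22], [0.21, 2.48], [-1.53, 4.67], [0.24, 2.81], [-2.84, 2.84]. Speed limits (rad/s): [2.79, 2.79, 3.14, 3.14, 3.14, 3.14].

## Interface

Orientations are given as a unit quaternion [x, y, z, w].
In Python, from plant import ctrl gives the robot as it stands.
- The arm moves only by the tool play_rows, never from a script. Its argument "targets" is a list of rows, each an object with "delta_pos": the shift along the world's x, y, z normalised to -1 to 1, where 1 is 1000 mm, a list of three; "delta_rot": the turn, a rotation vector about the world's x, y, z normalised to -1 to 1, where 1 is pi rad, a list of three; "claw": the finger opening in mm, from 0 to 85.4. In form: [{"delta_pos": [tx, ty, tz], "delta_rot": [wx, wy, wz], "claw": claw}, ...]. A call has 1 to 20 rows; each row is the pose to reach, as a shift and turn from the pose measured when the call began, turning the shorter way round; what a row does not reach only later rows make up. A row lasts 1/12 s, in which the tool goes at most 41.7 mm and 7.16 degrees, less where a joint would pass 70% of its speed; a pose out of reach is approached as far as the arm can. A call with a number of a shift or a turn outside -1 to 1 is refused whole. A call with a gripper value outside its range is refused whole. The fingers move at their own pace and stop on an object; "newtons" is the grip in N (left out, the last holds). Time passes only in rows, so rows that repeat a pose let the fingers close. It gives the time, the measured TCP pose, the force and the opening at its end, in the units of the state.
- ctrl.get_state(): the state, without advancing time (a new reading comes with each control period).
- ctrl.read_camera(name): name is "side" or "top" or "wrist"; returns the picture (384x512x3 uint8, blue, green, red); there is no depth.
- ctrl.calibration(name): a dict with "fx", "fy", "cx", "cy" (pixels), "k1" (the pictures are not rectified: a ray, as slopes to the right and down, at radius r is drawn at 1 + k1 r^2 times it, then the intrinsics apply), "camera_from_world" (4x4, takes a point from world to camera coordinates). Camera axes: x right, y down, z forward; pixel columns grow to the right and rows downward; lengths in m; the calibration is good to about 2 mm. A picture is of the moment at which its call begins: read the wrist's pose just before it. calibration takes no time and is no camera call; for the wrist camera it gives the pose at the moment of the call.
- ctrl.sign_off(): hands the job in, once; it reports no verdict.
The state is a dict: "time": time; "qpos": joint angles; "dq": joint speeds; "joint_efforts": joint torques, N m; "eef_pos": TCP position; "tcp_rot": TCP orientation; "contact_force": force on the tool from outside, world axes, zero at the start; "wrist_torque": the same for the moment, N m; "opening": opening from 0.0 (shut) to 1.0 (fully open).
Only numpy, scipy, OpenCV 4.12 (cv2) and the standard library are available. Lean on these libraries where they do the work, as an engineer would, in place of code of your own. Each camera call takes 0.05 s, during which the arm holds its last target. There are 200 camera calls.

## Working session

There is one attempt and no reset: what is moved stays moved. The work goes in short steps, Python scripts to look and compute and a tool call to move; the robot and the scene stay as the last step left them, time stands still between calls to the robot, and variables do not carry over. Pictures are saved under pics/ and viewed, about 8 in all and at most 12, crops included, and the job is handed in when it is done.

Besides the shell and the picture viewer there is one more tool, called after "Emit:" as name([rows], argument=value, ...), one row to a line, values as JSON. play_rows: Moves the arm, as the interface text tells. Its arguments: {"type":"object","properties":{"targets":{"type":"array"},"newtons":{"type":"number"}},"required":["targets"]}

```bash
mkdir -p pics; cat > h.py <<'E'
import numpy as np, cv2
from plant import ctrl
def snap(cam,name,crop=None,s=1):
    im=ctrl.read_camera(cam)
    cv2.imwrite('pics/raw_'+name,im)
    if crop: x0,y0,x1,y1=crop; im=im[y0:y1,x0:x1]
    if s!=1: im=cv2.resize(im,None,fx=s,fy=s,interpolation=cv2.INTER_CUBIC)
    cv2.imwrite('pics/'+name,im)
def ray(cam,u,v,c=None):
    c=c or ctrl.calibration(cam)
    K=np.array([[c['fx'],0,c['cx']],[0,c['fy'],c['cy']],[0,0,1]],float)
    x,y=cv2.undistortPoints(np.array([[[u,v]]],float),K,np.array([c['k1'],0,0,0.]))[0,0]
    T=np.array(c['camera_from_world']); R,t=T[:3,:3],T[:3,3]
    return -R.T@t, R.T@np.array([x,y,1])
def at(cam,u,v,z,c=None):
    o,d=ray(cam,u,v,c); return o+d*(z-o[2])/d[2]
def proj(cam,P,c=None):
    c=c or ctrl.calibration(cam)
    T=np.array(c['camera_from_world']); p=T[:3,:3]@np.array(P)+T[:3,3]
    x,y=p[:2]/p[2]; k=1+c['k1']*(x*x+y*y); return c['fx']*x*k+c['cx'],c['fy']*y*k+c['cy']
E
python3 - <<'E'
from h import *
snap('top','t1.png',s=1.5); snap('side','s1.png',s=1.5)
s=ctrl.get_state(); print(s)
for c in('top','side'): print(ctrl.calibration(c))
E
```

```text
{'time': 0.1, 'qpos': array([ 1.13897180e+00,  2.87092803e-01,  1.57803200e+00, -3.72285306e-07,
        1.27859042e+00, -1.49992445e-01]), 'dq': array([ 0.00176596,  0.00047869, -0.00326294,  0.00070245, -0.00333705,
       -0.00073565]), 'joint_efforts': array([-2.10963103e-04, -4.07297158e+01, -2.93698096e+01, -2.02568472e-04,
        3.38442915e-03, -4.58784797e-06]), 'eef_pos': array([0.18746686, 0.64788414, 0.25507419]), 'tcp_rot': array([ 0.0985942 ,  0.7003125 , -0.1000321 ,  0.69988225]), 'contact_force': array([-0.36446086,  0.18104464, -1.15204486]), 'wrist_torque': array([-0.01333362,  0.00685636, -0.06622189]), 'opening': 0.9978326125269731}
{'fx': 481.6215021468104, 'fy': 481.6215021468104, 'cx': 256.72418657917734, 'cy': 194.55671358010545, 'k1': -0.10758576267780084, 'camera_from_world': array([[ 0.0183551 , -0.99977853, -0.01029485,  0.05836106],
       [-0.98895311, -0.01663967, -0.14729176,  0.49980634],
       [ 0.14708784,  0.01288467, -0.98903951,  0.89194012],
       [ 0.        ,  0.        ,  0.        ,  1.        ]])}
{'fx': 475.88701583866265, 'fy': 475.88701583866265, 'cx': 253.59492222083708, 'cy': 199.17438690188666, 'k1': -0.2013027742223535, 'camera_from_world': array([[ 0.63946115, -0.76853455, -0.02107359, -0.26974114],
       [-0.50391898, -0.39827064, -0.76645036,  0.36696473],
       [ 0.58065059,  0.50073461, -0.64195775,  0.54801335],
       [ 0.        ,  0.        ,  0.        ,  1.        ]])}
```

View pics/t1.png

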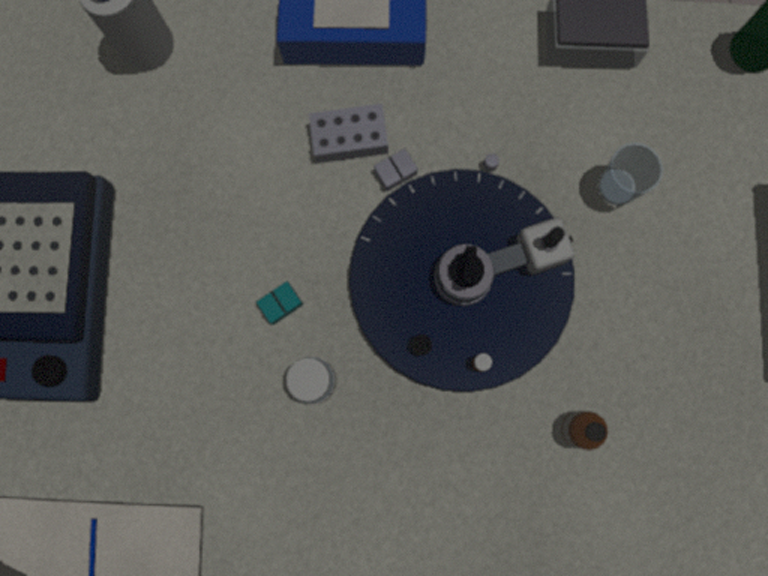

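View pics/s1.png

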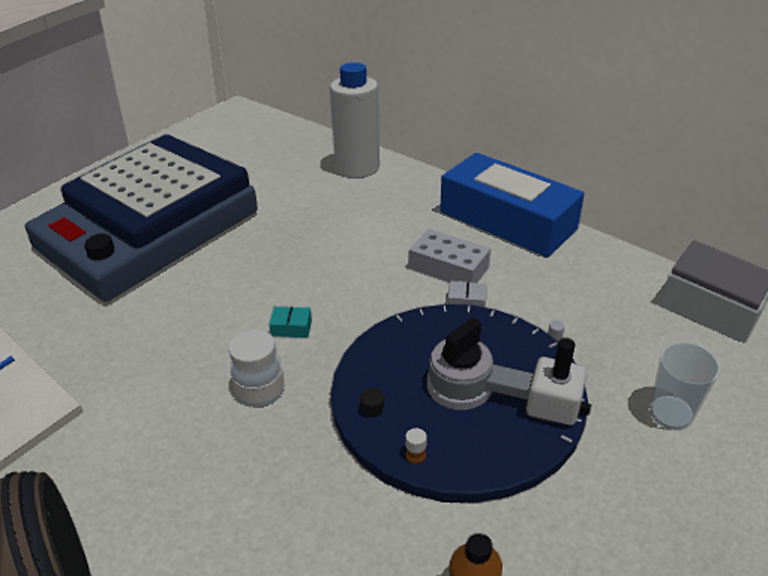

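The top view (1.5x) shows three candidates. The grey square-ended tab with a black line is at (396,169) on the rim, the small round stud at (490,160), and a turquoise look-alike at (279,302) off the base. The grey tab fits the description. The knob is at about (466,270) and the head post at about (552,238). I'll confirm in an enlarged crop.

```bash
python3 - <<'E'
import cv2
im=cv2.imread('pics/raw_t1.png')[92:222,235:390]
im=cv2.convertScaleAbs(im,alpha=1.8,beta=20)
cv2.imwrite('pics/t1c.png',cv2.resize(im,None,fx=4.6,fy=4.6,interpolation=cv2.INTER_CUBIC))
im=cv2.imread('pics/raw_s1.png')[180:300,220:400]
im=cv2.convertScaleAbs(im,alpha=1.8,beta=20)
cv2.imwrite('pics/s1c.png',cv2.resize(im,None,fx=4.4,fy=4.4,interpolation=cv2.INTER_CUBIC))
E
```

```text
(no output)
```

View pics/t1c.png

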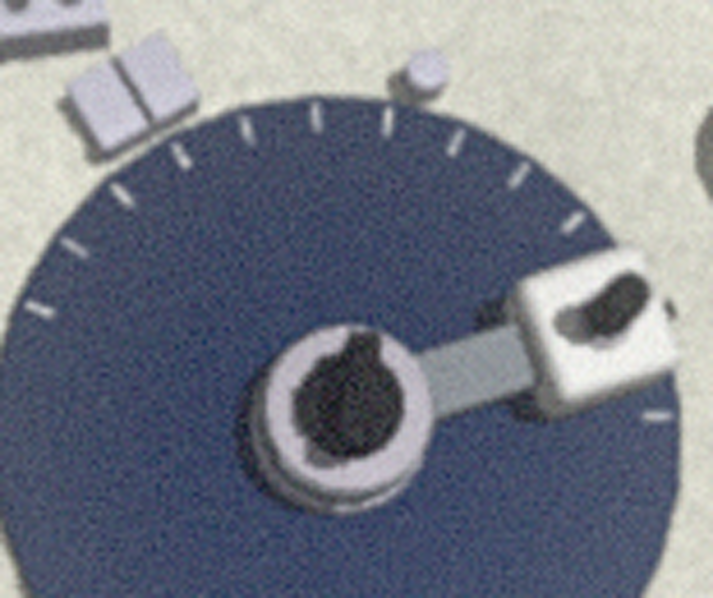

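View pics/s1c.png

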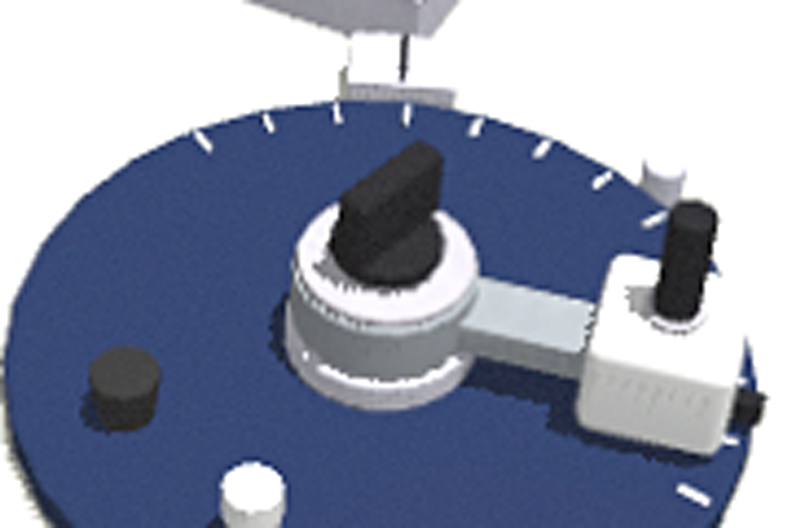

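```bash
python3 - <<'E'
from h import *
T=lambda u,v:(235+u/4.6,92+v/4.6); S=lambda u,v:(220+u/4.4,180+v/4.4)
a=lambda c,f,u,v,z:at(c,*f(u,v),z)[:3].round(4)
print('washer T',a('top',T,348,410,.067),'S',a('side',S,388,258,.067))
for p in [(265,410),(435,410),(348,325),(348,495)]: print(a('top',T,*p,.067))
print('bar S',a('side',S,391,177,.110),'ends',a('side',S,351,203,.110),a('side',S,430,146,.110))
print('postT',a('top',T,632,287,.122),'S',a('side',S,695,210,.122))
print('line in T',a('top',T,152,124,.024),'out',a('top',T,118,56,.024),'S',a('side',S,404,80,.024),a('side',S,404,36,.024))
# base rim ellipse from top: t1 coordinates/1.5
from scipy.optimize import least_squares
P=np.array([a('top',lambda u,v:(u/1.5,v/1.5),*p,.02)[:2] for p in[(350,280),(574,280),(462,390),(375,360),(548,362),(470,171)]])
r=least_squares(lambda q:np.hypot(*(P-q[:2]).T)-q[2],[.6,0,.15]);print('base',r.x,r.fun.round(4))
E
```

```text
washer T [ 0.5214 -0.0339  0.067 ] S [ 0.5237 -0.0356  0.067 ]
[ 0.5209 -0.      0.067 ]
[ 0.5221 -0.0695  0.067 ]
[ 0.5569 -0.0339  0.067 ]
[ 0.4865 -0.034   0.067 ]
bar S [ 0.5218 -0.0355  0.11  ] ends [ 0.5014 -0.032   0.11  ] [ 0.5448 -0.0371  0.11  ]
postT [ 0.5619 -0.1387  0.122 ] S [ 0.563  -0.1371  0.122 ]
line in T [0.6546 0.0474 0.024 ] out [0.6855 0.0628 0.024 ] S [0.6588 0.0466 0.024 ] [0.685  0.0646 0.024 ]
base [ 0.51841605 -0.0336201   0.14956817] [-0.0021 -0.0015 -0.0064  0.0053  0.0044  0.0003]
```

```bash
cat >> h.py <<'E'
from scipy.spatial.transform import Rotation as Ro
def pose():
    s=ctrl.get_state(); R=Ro.from_quat(s['tcp_rot']).as_matrix()
    print('t',round(s['time'],2),'p',s['eef_pos'].round(4),'x',R[:,0].round(3),'yaw_y',np.degrees(np.arctan2(R[1,1],R[0,1])).round(2),'q',s['qpos'].round(3),'F',s['contact_force'].round(1),'M',s['wrist_torque'].round(2),'open',round(s['opening']*85.4,1)); return s,R
def plan(goal,yaw):
    s,R=pose(); y=np.radians(yaw); Y=np.array([np.cos(y),np.sin(y),0]); X=np.array([0,0,-1.])
    G=np.c_[X,Y,np.cross(X,Y)]
    print('dpos',(np.array(goal)-s['eef_pos']).round(4),'drot/pi',(Ro.from_matrix(G@R.T).as_rotvec()/np.pi).round(4))
E
python3 - <<'E'
from h import *
for y in(83.3,-96.7): plan([.522,-.035,.20],y)
E
```

```text
t 0.1 p [0.1875 0.6479 0.2551] x [-0.001 -0.002 -1.   ] yaw_y 73.85 q [ 1.139  0.287  1.578 -0.     1.279 -0.15 ] F [-0.4  0.2 -1.2] M [-0.01  0.01 -0.07] open 85.2
dpos [ 0.3345 -0.6829 -0.0551] drot/pi [ 0.0006 -0.0002  0.0525]
t 0.1 p [0.1875 0.6479 0.2551] x [-0.001 -0.002 -1.   ] yaw_y 73.85 q [ 1.139  0.287  1.578 -0.     1.279 -0.15 ] F [-0.4  0.2 -1.2] M [-0.01  0.01 -0.07] open 85.2
dpos [ 0.3345 -0.6829 -0.0551] drot/pi [-3.000e-04 -9.000e-04 -9.475e-01]
```

Emit:
play_rows([
  {"delta_pos": [0.3345,-0.683,-0.015],"delta_rot": [0,0,-0.9475],"claw": 60},
  {"delta_pos": [0.3345,-0.683,-0.015],"delta_rot": [0,0,-0.9475],"claw": 60},
  {"delta_pos": [0.3345,-0.683,-0.015],"delta_rot": [0,0,-0.9475],"claw": 60},
  {"delta_pos": [0.3345,-0.683,-0.015],"delta_rot": [0,0,-0.9475],"claw": 60},
  {"delta_pos": [0.3345,-0.683,-0.015],"delta_rot": [0,0,-0.9475],"claw": 60},
  {"delta_pos": [0.3345,-0.683,-0.015],"delta_rot": [0,0,-0.9475],"claw": 60},
  {"delta_pos": [0.3345,-0.683,-0.015],"delta_rot": [0,0,-0.9475],"claw": 60},
  {"delta_pos": [0.3345,-0.683,-0.015],"delta_rot": [0,0,-0.9475],"claw": 60},
  {"delta_pos": [0.3345,-0.683,-0.015],"delta_rot": [0,0,-0.9475],"claw": 60},
  {"delta_pos": [0.3345,-0.683,-0.015],"delta_rot": [0,0,-0.9475],"claw": 60},
  {"delta_pos": [0.3345,-0.683,-0.015],"delta_rot": [0,0,-0.9475],"claw": 60},
  {"delta_pos": [0.3345,-0.683,-0.015],"delta_rot": [0,0,-0.9475],"claw": 60},
  {"delta_pos": [0.3345,-0.683,-0.015],"delta_rot": [0,0,-0.9475],"claw": 60},
  {"delta_pos": [0.3345,-0.683,-0.015],"delta_rot": [0,0,-0.9475],"claw": 60},
  {"delta_pos": [0.3345,-0.683,-0.015],"delta_rot": [0,0,-0.9475],"claw": 60},
  {"delta_pos": [0.3345,-0.683,-0.015],"delta_rot": [0,0,-0.9475],"claw": 60},
  {"delta_pos": [0.3345,-0.683,-0.015],"delta_rot": [0,0,-0.9475],"claw": 60},
  {"delta_pos": [0.3345,-0.683,-0.015],"delta_rot": [0,0,-0.9475],"claw": 60},
  {"delta_pos": [0.3345,-0.683,-0.015],"delta_rot": [0,0,-0.9475],"claw": 60},
  {"delta_pos": [0.3345,-0.683,-0.015],"delta_rot": [0,0,-0.9475],"claw": 60},
], newtons=40)

```text
time: 1.77
eef_pos: [0.5228, -0.0384, 0.2394]
tcp_rot: [-0.696, -0.123, 0.697, -0.122]
contact_force: [-0.2, 0.3, 0.5]
opening: 0.702
```

```bash
python3 - <<'E'
from h import *
plan([.522,-.035,.20],-96.7)
E
```

```text
t 1.77 p [ 0.5228 -0.0384  0.2394] x [-0.001  0.002 -1.   ] yaw_y -70.0 q [-0.268 -0.033  1.961  0.002  1.215  0.954] F [-0.2  0.3  0.5] M [ 0.02 -0.04 -0.02] open 60.0
dpos [-0.0008  0.0034 -0.0394] drot/pi [-6.000e-04 -1.000e-04 -1.483e-01]
```

Emit:
play_rows([
  {"delta_pos": [-0.0008,0.0034,-0.03],"delta_rot": [0,0,-0.148],"claw": 60},
  {"delta_pos": [-0.0008,0.0034,-0.03],"delta_rot": [0,0,-0.148],"claw": 60},
  {"delta_pos": [-0.0008,0.0034,-0.03],"delta_rot": [0,0,-0.148],"claw": 60},
  {"delta_pos": [-0.0008,0.0034,-0.03],"delta_rot": [0,0,-0.148],"claw": 60},
  {"delta_pos": [-0.0008,0.0034,-0.03],"delta_rot": [0,0,-0.148],"claw": 60},
  {"delta_pos": [-0.0008,0.0034,-0.03],"delta_rot": [0,0,-0.148],"claw": 60},
])

```text
time: 2.27
eef_pos: [0.5217, -0.0349, 0.2091]
tcp_rot: [-0.706, 0.039, 0.706, 0.041]
contact_force: [0.2, -0.7, 0.3]
opening: 0.7
```

```bash
python3 - <<'E'
from h import *
plan([.522,-.035,.108],-96.7)
snap('wrist','w1.png',s=1.5)
print(proj('wrist',[.522,-.035,.11]), proj('wrist',[.5625,-.138,.122]),proj('wrist',[.6565,.047,.024]))
np.save('w1.npy',ctrl.calibration('wrist'),allow_pickle=True)
E
```

```text
t 2.27 p [ 0.5217 -0.0349  0.2091] x [-0.001  0.002 -1.   ] yaw_y -96.49 q [-0.262 -0.005  1.991  0.002  1.156  1.421] F [ 0.2 -0.7  0.3] M [-0.    0.01  0.02] open 59.8
dpos [ 3.000e-04 -1.000e-04 -1.011e-01] drot/pi [-0.0006 -0.0002 -0.0012]
(np.float64(253.50637623245052), np.float64(205.24402709369267)) (np.float64(401.2256122539378), np.float64(138.53205927762497)) (np.float64(144.90591127473192), np.float64(39.96514924484296))
```

View pics/w1.png

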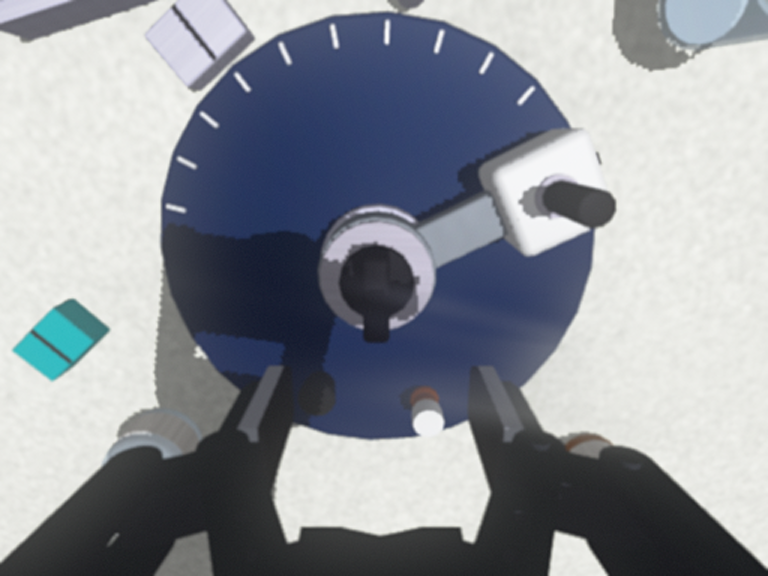

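The wrist view (1.5x) shows the bar along the vertical at column 376, centred between the jaws. Grey tab line is at (213,57) and the post top at (598,207), both within 3 px of prediction. Next I go down and grip.

Emit:
play_rows([
  {"delta_pos": [0.0003,0.0007,-0.03],"delta_rot": [0,0,0],"claw": 50},
  {"delta_pos": [0.0003,0.0007,-0.06],"delta_rot": [0,0,0],"claw": 50},
  {"delta_pos": [0.0003,0.0007,-0.08],"delta_rot": [0,0,0],"claw": 50},
  {"delta_pos": [0.0003,0.0007,-0.1],"delta_rot": [0,0,0],"claw": 50},
  {"delta_pos": [0.0003,0.0007,-0.101],"delta_rot": [0,0,0],"claw": 40},
  {"delta_pos": [0.0003,0.0007,-0.101],"delta_rot": [0,0,0],"claw": 30},
  {"delta_pos": [0.0003,0.0007,-0.101],"delta_rot": [0,0,0],"claw": 20},
  {"delta_pos": [0.0003,0.0007,-0.101],"delta_rot": [0,0,0],"claw": 10},
  {"delta_pos": [0.0003,0.0007,-0.101],"delta_rot": [0,0,0],"claw": 5},
  {"delta_pos": [0.0003,0.0007,-0.101],"delta_rot": [0,0,0],"claw": 5},
  {"delta_pos": [0.0003,0.0007,-0.101],"delta_rot": [0,0,0],"claw": 5},
  {"delta_pos": [0.0003,0.0007,-0.101],"delta_rot": [0,0,0],"claw": 5},
], newtons=40)

```text
time: 3.32
eef_pos: [0.5233, -0.0329, 0.11]
tcp_rot: [0.707, -0.038, -0.705, -0.042]
contact_force: [1.4, 6.7, -1.0]
opening: 0.154
```

```bash
python3 - <<'E'
from h import *
pose()
E
```

```text
t 3.32 p [ 0.5233 -0.0329  0.11  ] x [ 0.003  0.004 -1.   ] yaw_y -96.49 q [-0.259  0.128  2.053  0.006  0.958  1.422] F [ 1.4  6.7 -1. ] M [ 0.84 -0.12  0.04] open 13.1
```

Emit:
play_rows([
  {"delta_pos": [0,0.0005,0],"delta_rot": [0,0,0.03],"claw": 5},
  {"delta_pos": [0,0.0005,0],"delta_rot": [0,0,0.06],"claw": 5},
  {"delta_pos": [0,0.0005,0],"delta_rot": [0,0,0.09],"claw": 5},
  {"delta_pos": [0,0.0005,0],"delta_rot": [0,0,0.12],"claw": 5},
  {"delta_pos": [0,0.0005,0],"delta_rot": [0,0,0.15],"claw": 5},
  {"delta_pos": [0,0.0005,0],"delta_rot": [0,0,0.18],"claw": 5},
  {"delta_pos": [0,0.0005,0],"delta_rot": [0,0,0.21],"claw": 5},
  {"delta_pos": [0,0.0005,0],"delta_rot": [0,0,0.24],"claw": 5},
  {"delta_pos": [0,0.0005,0],"delta_rot": [0,0,0.27],"claw": 5},
  {"delta_pos": [0,0.0005,0],"delta_rot": [0,0,0.3],"claw": 5},
  {"delta_pos": [0,0.0005,0],"delta_rot": [0,0,0.33],"claw": 5},
  {"delta_pos": [0,0.0005,0],"delta_rot": [0,0,0.355],"claw": 5},
  {"delta_pos": [0,0.0005,0],"delta_rot": [0,0,0.355],"claw": 5},
], newtons=60)

```text
time: 4.4
eef_pos: [0.5238, -0.0333, 0.1101]
tcp_rot: [0.62, 0.341, -0.619, 0.34]
contact_force: [3.4, -3.4, -8.7]
opening: 0.151
```

```bash
python3 - <<'E'
from h import *
pose()
E
```

```text
t 4.4 p [ 0.5238 -0.0333  0.1101] x [ 0.     0.002 -1.   ] yaw_y -32.45 q [-0.258  0.131  2.051  0.003  0.961  0.307] F [ 3.4 -3.4 -8.7] M [-0.76 -0.65  0.13] open 12.9
```

Emit:
play_rows([
  {"delta_pos": [0,0,0],"delta_rot": [0,0,0.015],"claw": 5},
  {"delta_pos": [0,0,0],"delta_rot": [0,0,0.03],"claw": 5},
  {"delta_pos": [0,0,0],"delta_rot": [0,0,0.04],"claw": 5},
  {"delta_pos": [0,0,0],"delta_rot": [0,0,0.05],"claw": 5},
  {"delta_pos": [0,0,0],"delta_rot": [0,0,0.05],"claw": 5},
])

```text
time: 4.82
eef_pos: [0.5241, -0.0326, 0.1103]
tcp_rot: [0.595, 0.386, -0.592, 0.383]
contact_force: [1.9, 0.8, -8.4]
opening: 0.15
```

```bash
python3 - <<'E'
from h import *
pose()
E
```

```text
t 4.82 p [ 0.5241 -0.0326  0.1103] x [ 0.002  0.006 -1.   ] yaw_y -24.07 q [-0.258  0.13   2.051  0.008  0.96   0.157] F [ 1.9  0.8 -8.4] M [ 0.18 -0.56 -1.88] open 12.8
```

Emit:
play_rows([
  {"delta_pos": [0,0,0],"delta_rot": [0,0,0],"claw": 5},
  {"delta_pos": [0,0,0],"delta_rot": [0,0,0],"claw": 50},
  {"delta_pos": [0,0,0],"delta_rot": [0,0,0],"claw": 50},
  {"delta_pos": [0,0,0],"delta_rot": [0,0,0],"claw": 50},
  {"delta_pos": [0,0,0.03],"delta_rot": [0,0,0],"claw": 50},
  {"delta_pos": [0,0,0.06],"delta_rot": [0,0,0],"claw": 50},
  {"delta_pos": [0,0,0.1],"delta_rot": [0,0,0],"claw": 50},
  {"delta_pos": [0,0,0.1],"delta_rot": [0,0,0],"claw": 50},
])

```text
time: 5.48
eef_pos: [0.5289, -0.0337, 0.2206]
tcp_rot: [0.598, 0.382, -0.587, 0.389]
contact_force: [1.8, -1.0, 1.4]
opening: 0.585
```

```bash
python3 - <<'E'
from h import *
c=np.load('w1.npy',allow_pickle=True).item()
W=lambda u,v,z:at('wrist',u/1.5,v/1.5,z,c)
p=W(377,270,.067);i=W(213,57,.024);o=W(176,8,.024);q=W(600,207,.122)
f=lambda d:(np.hypot(*d[:2]).round(4),np.degrees(np.arctan2(d[1],d[0])).round(1))
print(p,i,o,q,f(i-p),f(o-p),f(o-i),f(q-p))
plan([.5645,-.136,.21],-58.8)
snap('wrist','w2.png',s=1.5)
E
```

```text
[ 0.52975305 -0.03391689  0.067     ] [0.65829585 0.04918972 0.024     ] [0.68494413 0.06423014 0.024     ] [ 0.56294673 -0.1371874   0.122     ] (np.float64(0.1531), np.float64(32.9)) (np.float64(0.1836), np.float64(32.3)) (np.float64(0.0306), np.float64(29.4)) (np.float64(0.1085), np.float64(-72.2))
t 5.48 p [ 0.5289 -0.0337  0.2206] x [ 0.018  0.001 -1.   ] yaw_y -23.91 q [-0.258 -0.011  1.975  0.006  1.16   0.157] F [ 1.8 -1.   1.4] M [-0.03 -0.07 -0.01] open 50.0
dpos [ 0.0356 -0.1023 -0.0106] drot/pi [ 0.0015  0.0057 -0.1938]
```

View pics/w2.png

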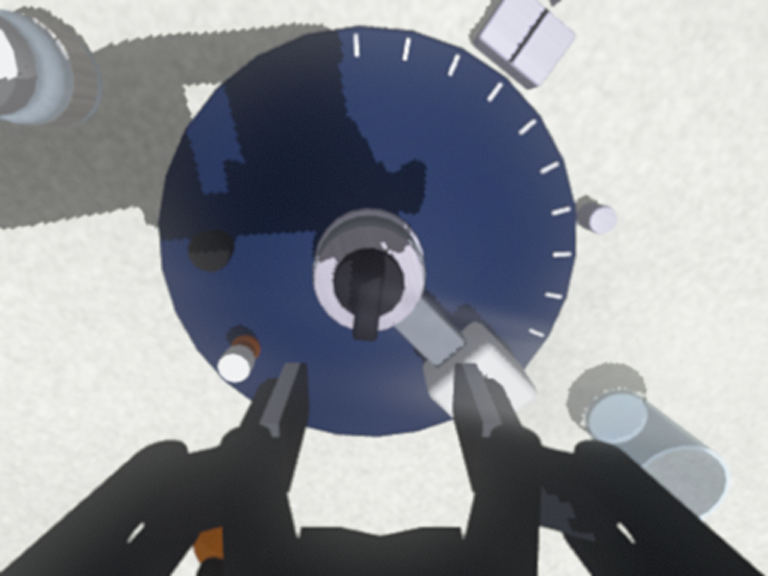

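The view (1.5x) shows the bar turned and the knob loose; the head is unmoved, and the tab line runs from about (513,62) to (546,12). Next: the post.

Emit:
play_rows([
  {"delta_pos": [0.0356,-0.1023,-0.0106],"delta_rot": [0.0015,0.0057,-0.1938],"claw": 50},
  {"delta_pos": [0.0356,-0.1023,-0.0106],"delta_rot": [0.0015,0.0057,-0.1938],"claw": 50},
  {"delta_pos": [0.0356,-0.1023,-0.0106],"delta_rot": [0.0015,0.0057,-0.1938],"claw": 50},
  {"delta_pos": [0.0356,-0.1023,-0.0106],"delta_rot": [0.0015,0.0057,-0.1938],"claw": 50},
  {"delta_pos": [0.0356,-0.1023,-0.0106],"delta_rot": [0.0015,0.0057,-0.1938],"claw": 50},
  {"delta_pos": [0.0356,-0.1023,-0.0106],"delta_rot": [0.0015,0.0057,-0.1938],"claw": 50},
  {"delta_pos": [0.0356,-0.1023,-0.0106],"delta_rot": [0.0015,0.0057,-0.1938],"claw": 50},
  {"delta_pos": [0.0356,-0.1023,-0.0106],"delta_rot": [0.0015,0.0057,-0.1938],"claw": 50},
])

```text
time: 6.2
eef_pos: [0.563, -0.1354, 0.2066]
tcp_rot: [-0.68, -0.193, 0.682, -0.19]
contact_force: [-0.2, 0.1, 0.8]
opening: 0.584
```

```bash
python3 - <<'E'
from h import *
plan([.5645,-.136,.112],-58.8)
E
```

```text
t 6.2 p [ 0.563  -0.1354  0.2066] x [-0.003  0.003 -1.   ] yaw_y -58.61 q [-0.412  0.125  1.86   0.002  1.161  0.611] F [-0.2  0.1  0.8] M [ 0.01 -0.01  0.02] open 49.9
dpos [ 0.0015 -0.0006 -0.0946] drot/pi [-0.001  -0.001  -0.0011]
```

Emit:
play_rows([
  {"delta_pos": [0.001,-0.0006,-0.03],"delta_rot": [0,0,0],"claw": 50},
  {"delta_pos": [0.001,-0.0006,-0.06],"delta_rot": [0,0,0],"claw": 50},
  {"delta_pos": [0.001,-0.0006,-0.085],"delta_rot": [0,0,0],"claw": 50},
  {"delta_pos": [0.001,-0.0006,-0.093],"delta_rot": [0,0,0],"claw": 50},
  {"delta_pos": [0.001,-0.0006,-0.093],"delta_rot": [0,0,0],"claw": 40},
  {"delta_pos": [0.001,-0.0006,-0.093],"delta_rot": [0,0,0],"claw": 30},
  {"delta_pos": [0.001,-0.0006,-0.093],"delta_rot": [0,0,0],"claw": 20},
  {"delta_pos": [0.001,-0.0006,-0.093],"delta_rot": [0,0,0],"claw": 10},
  {"delta_pos": [0.001,-0.0006,-0.093],"delta_rot": [0,0,0],"claw": 10},
  {"delta_pos": [0.001,-0.0006,-0.093],"delta_rot": [0,0,0],"claw": 10},
  {"delta_pos": [0.001,-0.0006,-0.093],"delta_rot": [0,0,0],"claw": 10},
], newtons=20)

```text
time: 7.12
eef_pos: [0.5644, -0.1345, 0.1156]
tcp_rot: [-0.68, -0.193, 0.681, -0.189]
contact_force: [-2.8, 5.1, 1.0]
opening: 0.201
```

```bash
python3 - <<'E'
from h import *
s,R=pose()
P=np.array([.524,-.033]); d=s['eef_pos'][:2]-P; print(np.hypot(*d),np.degrees(np.arctan2(d[1],d[0])))
a0=np.arctan2(d[1],d[0])
for a in np.linspace(a0,np.radians(31.2),14)[1:]:
    print((P+.11*np.array([np.cos(a),np.sin(a)])-s['eef_pos'][:2]).round(4))
E
```

```text
t 7.12 p [ 0.5644 -0.1345  0.1156] x [-0.003  0.006 -1.   ] yaw_y -58.61 q [-0.41   0.238  1.912  0.005  0.996  0.61 ] F [-2.8  5.1  1. ] M [ 0.77  0.31 -0.06] open 17.2
0.10924156350826293 -68.29706136207624
[0.0135 0.0056]
[0.0258 0.0137]
[0.0369 0.0233]
[0.0467 0.0343]
[0.0548 0.0464]
[0.0613 0.0596]
[0.066  0.0735]
[0.0688 0.088 ]
[0.0696 0.1026]
[0.0685 0.1173]
[0.0654 0.1316]
[0.0604 0.1454]
[0.0537 0.1585]
```

Emit:
play_rows([
  {"delta_pos": [0.0135,0.0056,0],"delta_rot": [0,0,0],"claw": 10},
  {"delta_pos": [0.0258,0.0137,0],"delta_rot": [0,0,0],"claw": 10},
  {"delta_pos": [0.0369,0.0233,0],"delta_rot": [0,0,0],"claw": 10},
  {"delta_pos": [0.0467,0.0343,0],"delta_rot": [0,0,0],"claw": 10},
  {"delta_pos": [0.0548,0.0464,0],"delta_rot": [0,0,0],"claw": 10},
  {"delta_pos": [0.0613,0.0596,0],"delta_rot": [0,0,0],"claw": 10},
  {"delta_pos": [0.066,0.0735,0],"delta_rot": [0,0,0],"claw": 10},
  {"delta_pos": [0.0688,0.088,0],"delta_rot": [0,0,0],"claw": 10},
  {"delta_pos": [0.0696,0.1026,0],"delta_rot": [0,0,0],"claw": 10},
  {"delta_pos": [0.0685,0.1173,0],"delta_rot": [0,0,0],"claw": 10},
  {"delta_pos": [0.0654,0.1316,0],"delta_rot": [0,0,0],"claw": 10},
  {"delta_pos": [0.0604,0.1454,0],"delta_rot": [0,0,0],"claw": 10},
  {"delta_pos": [0.0537,0.1585,0],"delta_rot": [0,0,0],"claw": 10},
  {"delta_pos": [0.0537,0.1585,0],"delta_rot": [0,0,0],"claw": 10},
  {"delta_pos": [0.0537,0.1585,0],"delta_rot": [0,0,0],"claw": 10},
])

```text
time: 8.37
eef_pos: [0.6208, 0.0267, 0.1179]
tcp_rot: [0.684, 0.194, -0.678, 0.189]
contact_force: [5.1, 4.0, -5.3]
opening: 0.198
```

```bash
python3 - <<'E'
from h import *
s,R=pose()
P=np.array([.524,-.033]); d=s['eef_pos'][:2]-P; print(np.hypot(*d),np.degrees(np.arctan2(d[1],d[0])))
E
```

```text
t 8.37 p [0.6208 0.0267 0.1179] x [ 0.006  0.008 -1.   ] yaw_y -58.58 q [-0.123  0.313  1.814  0.011  1.01   0.893] F [ 5.1  4.  -5.3] M [ 0.46 -0.82 -0.08] open 16.9
0.11378631891938629 31.668083526818304
```

Emit:
play_rows([
  {"delta_pos": [0,0,0],"delta_rot": [0,0,0],"claw": 50},
  {"delta_pos": [0,0,0],"delta_rot": [0,0,0],"claw": 50},
  {"delta_pos": [0,0,0],"delta_rot": [0,0,0],"claw": 50},
  {"delta_pos": [0,0,0.04],"delta_rot": [0,0,0],"claw": 50},
  {"delta_pos": [0,0,0.08],"delta_rot": [0,0,0],"claw": 50},
  {"delta_pos": [0,0,0.11],"delta_rot": [0,0,0],"claw": 50},
  {"delta_pos": [-0.048,-0.03,0.11],"delta_rot": [0,0,0.09],"claw": 50},
  {"delta_pos": [-0.0968,-0.0597,0.11],"delta_rot": [-0.002,0.002,0.185],"claw": 50},
  {"delta_pos": [-0.0968,-0.0597,0.11],"delta_rot": [-0.002,0.002,0.185],"claw": 50},
  {"delta_pos": [-0.0968,-0.0597,0.11],"delta_rot": [-0.002,0.002,0.185],"claw": 50},
  {"delta_pos": [-0.0968,-0.0597,0.11],"delta_rot": [-0.002,0.002,0.185],"claw": 50},
  {"delta_pos": [-0.0968,-0.0597,0.11],"delta_rot": [-0.002,0.002,0.185],"claw": 50},
])

```text
time: 9.37
eef_pos: [0.5238, -0.0335, 0.2288]
tcp_rot: [-0.597, -0.38, 0.598, -0.377]
contact_force: [-0.3, -0.3, -0.4]
opening: 0.59
```

```bash
python3 - <<'E'
from h import *
pose(); np.save('w3.npy',ctrl.calibration('wrist'),allow_pickle=True)
snap('wrist','w3.png',(230,0,450,200),3); snap('side','s3.png',(220,170,400,300),4.4)
E
```

```text
t 9.37 p [ 0.5238 -0.0335  0.2288] x [-0.003  0.002 -1.   ] yaw_y -25.28 q [-0.258 -0.02   1.968  0.002  1.197  0.182] F [-0.3 -0.3 -0.4] M [-0.03 -0.03  0.03] open 50.4
```

View pics/w3.png

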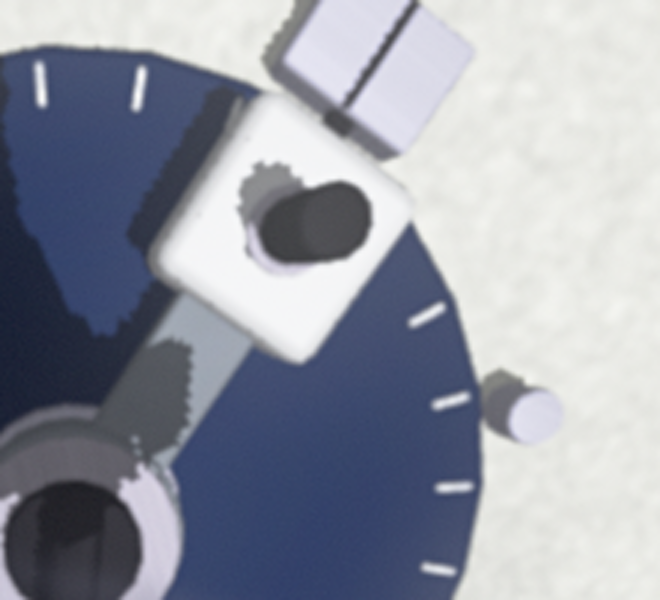

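The crop (3x) shows the head's nose at (337,123) at the inner end of the tab line, which runs (345,107) to (415,3). Next I'll quantify the angle.

```bash
python3 - <<'E'
from h import *
c=np.load('w3.npy',allow_pickle=True).item()
W=lambda u,v,z:at('wrist',230+u/3,v/3,z,c)[:2]
ang=lambda a,b:np.degrees(np.arctan2(*(b-a)[::-1])).round(2)
print('line',ang(W(345,107,.024),W(415,3,.024)),'tab edges',ang(W(284,58,.024),W(323,0,.024)),ang(W(398,157,.024),W(473,50,.024)))
print('head edges',ang(W(155,250,.072),W(262,95,.072)),ang(W(308,358,.072),W(412,217,.072)))
hp=W(337,218,.122);i=W(345,107,.024);o=W(415,3,.024);print(hp,i,o,'post->inner',ang(hp,i),ang(hp,o))
print('nose',[W(337,123,z).round(4) for z in(.04,.045,.05)])
# perpendicular offset of post from line
im=cv2.imread('pics/raw_w3.png')[0:200,230:450]
for P in([.522,-.035],[.524,-.033]):
  P=np.array(P);print(P,'post',ang(P,hp),np.hypot(*(hp-P)),'mark in',ang(P,i),np.hypot(*(i-P)),'out',ang(P,o))
E
```

```text
line 31.54 tab edges 30.14 31.65
head edges 29.47 30.89
[0.61853861 0.02519693] [0.65765016 0.04816445] [0.68605072 0.06559831] post->inner 30.42 30.9
nose [array([0.6492, 0.0447]), array([0.6477, 0.0447]), array([0.6462, 0.0446])]
[ 0.522 -0.035] post 31.95 0.11376895079610312 mark in 31.51 0.15911408318666095 out 31.52
[ 0.524 -0.033] post 31.62 0.11101545832478647 mark in 31.27 0.1563650633127033 out 31.32
```

View pics/s3.png

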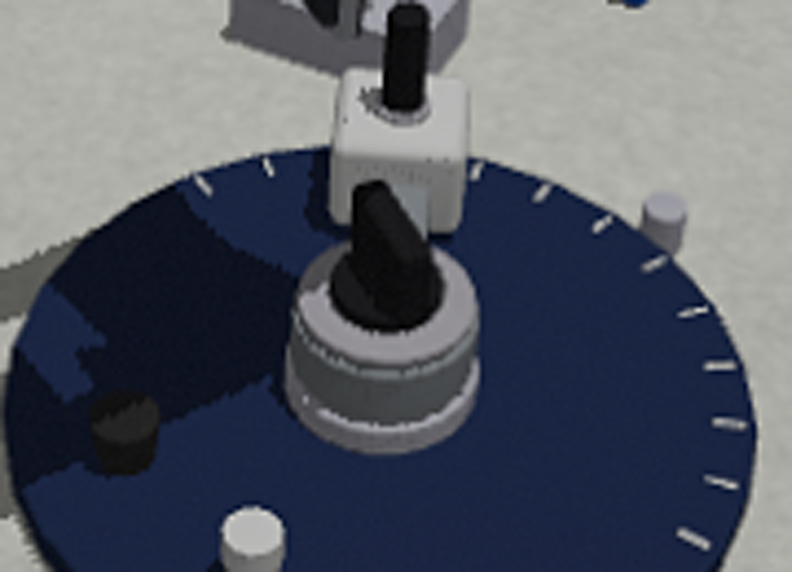

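Emit:
play_rows([
  {"delta_pos": [0,0.0003,-0.04],"delta_rot": [0,0,0],"claw": 50},
  {"delta_pos": [0,0.0003,-0.08],"delta_rot": [0,0,0],"claw": 50},
  {"delta_pos": [0,0.0003,-0.105],"delta_rot": [0,0,0],"claw": 50},
  {"delta_pos": [0,0.0003,-0.12],"delta_rot": [0,0,0],"claw": 50},
  {"delta_pos": [0,0.0003,-0.12],"delta_rot": [0,0,0],"claw": 40},
  {"delta_pos": [0,0.0003,-0.12],"delta_rot": [0,0,0],"claw": 30},
  {"delta_pos": [0,0.0003,-0.12],"delta_rot": [0,0,0],"claw": 20},
  {"delta_pos": [0,0.0003,-0.12],"delta_rot": [0,0,0],"claw": 10},
  {"delta_pos": [0,0.0003,-0.12],"delta_rot": [0,0,0],"claw": 5},
  {"delta_pos": [0,0.0003,-0.12],"delta_rot": [0,0,0],"claw": 5},
  {"delta_pos": [0,0.0003,-0.12],"delta_rot": [0,0,0],"claw": 5},
], newtons=40)

```text
time: 10.38
eef_pos: [0.5244, -0.0325, 0.1104]
tcp_rot: [-0.598, -0.378, 0.599, -0.375]
contact_force: [-4.7, 1.6, 4.9]
opening: 0.164
```

```bash
python3 - <<'E'
from h import *
pose()
E
```

```text
t 10.38 p [ 0.5244 -0.0325  0.1104] x [-0.003  0.004 -1.   ] yaw_y -25.62 q [-0.257  0.133  2.047  0.004  0.965  0.189] F [-4.7  1.6  4.9] M [ 0.3   0.78 -0.65] open 14.0
```

Emit:
play_rows([
  {"delta_pos": [-0.0003,0,0],"delta_rot": [0,0,-0.03],"claw": 5},
  {"delta_pos": [-0.0003,0,0],"delta_rot": [0,0,-0.06],"claw": 5},
  {"delta_pos": [-0.0003,0,0],"delta_rot": [0,0,-0.09],"claw": 5},
  {"delta_pos": [-0.0003,0,0],"delta_rot": [0,0,-0.12],"claw": 5},
  {"delta_pos": [-0.0003,0,0],"delta_rot": [0,0,-0.15],"claw": 5},
  {"delta_pos": [-0.0003,0,0],"delta_rot": [0,0,-0.18],"claw": 5},
  {"delta_pos": [-0.0003,0,0],"delta_rot": [0,0,-0.21],"claw": 5},
  {"delta_pos": [-0.0003,0,0],"delta_rot": [0,0,-0.24],"claw": 5},
  {"delta_pos": [-0.0003,0,0],"delta_rot": [0,0,-0.27],"claw": 5},
  {"delta_pos": [-0.0003,0,0],"delta_rot": [0,0,-0.3],"claw": 5},
  {"delta_pos": [-0.0003,0,0],"delta_rot": [0,0,-0.33],"claw": 5},
  {"delta_pos": [-0.0003,0,0],"delta_rot": [0,0,-0.36],"claw": 5},
  {"delta_pos": [-0.0003,0,0],"delta_rot": [0,0,-0.36],"claw": 5},
], newtons=60)

```text
time: 11.47
eef_pos: [0.5246, -0.0326, 0.1106]
tcp_rot: [0.709, -0.002, -0.705, -0.004]
contact_force: [2.1, -0.2, -6.0]
opening: 0.153
```

Emit:
play_rows([
  {"delta_pos": [0,0,0],"delta_rot": [0,0,-0.015],"claw": 5},
  {"delta_pos": [0,0,0],"delta_rot": [0,0,-0.025],"claw": 5},
  {"delta_pos": [0,0,0],"delta_rot": [0,0,-0.035],"claw": 5},
  {"delta_pos": [0,0,0],"delta_rot": [0,0,-0.04],"claw": 5},
  {"delta_pos": [0,0,0],"delta_rot": [0,0,-0.04],"claw": 5},
])

```text
time: 11.88
eef_pos: [0.5246, -0.0327, 0.1106]
tcp_rot: [0.707, -0.046, -0.704, -0.048]
contact_force: [0.1, -0.1, -5.5]
opening: 0.151
```

```bash
python3 - <<'E'
from h import *
pose()
E
```

```text
t 11.88 p [ 0.5246 -0.0327  0.1106] x [ 0.006  0.002 -1.   ] yaw_y -97.6 q [-0.257  0.129  2.051  0.004  0.956  1.444] F [ 0.1 -0.1 -5.5] M [-0.12 -0.12 -0.01] open 12.9
```

Emit:
play_rows([
  {"delta_pos": [0,0,0],"delta_rot": [0,0,-0.01],"claw": 5},
  {"delta_pos": [0,0,0],"delta_rot": [0,0,-0.02],"claw": 5},
  {"delta_pos": [0,0,0],"delta_rot": [0,0,-0.025],"claw": 5},
  {"delta_pos": [0,0,0],"delta_rot": [0,0,-0.025],"claw": 5},
])

```text
time: 12.22
eef_pos: [0.5244, -0.0327, 0.1107]
tcp_rot: [0.705, -0.072, -0.702, -0.072]
contact_force: [0.5, 0.4, -4.6]
opening: 0.145
```

```bash
python3 - <<'E'
from h import *
pose()
E
```

```text
t 12.22 p [ 0.5244 -0.0327  0.1107] x [ 0.005  0.    -1.   ] yaw_y -101.68 q [-2.560e-01  1.290e-01  2.052e+00  2.000e-03  9.560e-01  1.518e+00] F [ 0.5  0.4 -4.6] M [0.02 0.   1.78] open 12.4
```

Emit:
play_rows([
  {"delta_pos": [0,0,0],"delta_rot": [0,0,-0.005],"claw": 50},
  {"delta_pos": [0,0,0],"delta_rot": [0,0,-0.005],"claw": 50},
  {"delta_pos": [0,0,0],"delta_rot": [0,0,0],"claw": 50},
  {"delta_pos": [0,0,0],"delta_rot": [0,0,0],"claw": 50},
  {"delta_pos": [0,0,0.03],"delta_rot": [0,0,0],"claw": 50},
  {"delta_pos": [0,0,0.06],"delta_rot": [0,0,0],"claw": 50},
  {"delta_pos": [0,0,0.12],"delta_rot": [0,0,0.02],"claw": 50},
  {"delta_pos": [0,0,0.12],"delta_rot": [0,0,0.02],"claw": 50},
  {"delta_pos": [0,0,0.12],"delta_rot": [0,0,0.02],"claw": 50},
  {"delta_pos": [0,0,0.12],"delta_rot": [0,0,0.02],"claw": 50},
])

```text
time: 13.05
eef_pos: [0.5254, -0.033, 0.2328]
tcp_rot: [0.709, -0.05, -0.702, -0.05]
contact_force: [0.3, 0.5, -1.5]
opening: 0.582
```

```bash
python3 - <<'E'
from h import *
pose(); np.save('w4.npy',ctrl.calibration('wrist'),allow_pickle=True)
snap('wrist','w4.png',(70,0,330,240),2.5)
im=ctrl.read_camera('side'); 
z=lambda i:cv2.resize(i[180:300,220:350],None,fx=4,fy=4,interpolation=cv2.INTER_CUBIC)
cv2.imwrite('pics/s4.png',cv2.vconcat([z(cv2.convertScaleAbs(cv2.imread('pics/raw_s1.png'),alpha=1.8))[:300],z(cv2.convertScaleAbs(im,alpha=1.8))[:300]]))
E
```

```text
t 13.05 p [ 0.5254 -0.033   0.2328] x [ 0.009 -0.    -1.   ] yaw_y -98.13 q [-0.256 -0.027  1.967  0.002  1.192  1.456] F [ 0.3  0.5 -1.5] M [0.01 0.02 0.01] open 49.7
```

View pics/w4.png

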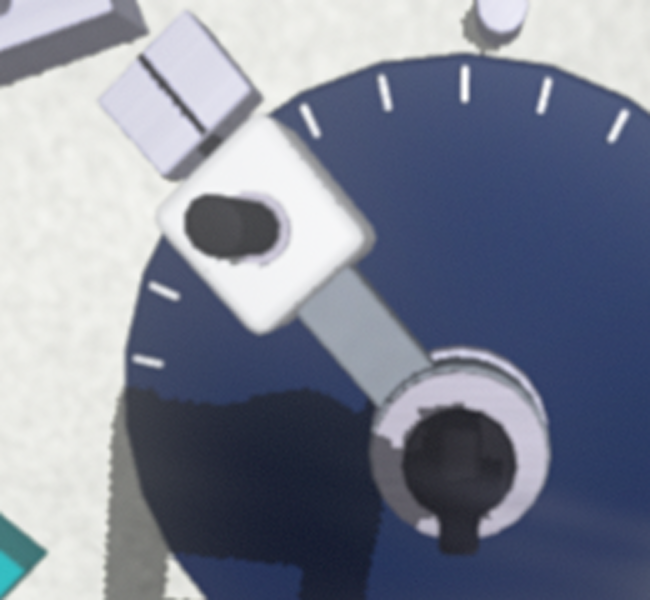

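View pics/s4.png

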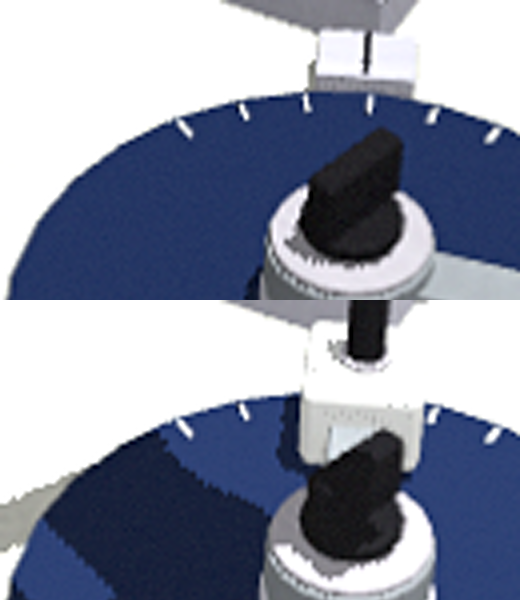

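```bash
python3 - <<'E'
from h import *
c=np.load('w4.npy',allow_pickle=True).item()
W=lambda u,v,z:at('wrist',70+u/2.5,v/2.5,z,c)[:2]
ang=lambda a,b:np.degrees(np.arctan2(*(b-a)[::-1])).round(2)
i=W(205,132,.024);o=W(142,57,.024);h=W(212,225,.122)
print('line',ang(i,o),'tab edges',ang(W(170,178,.024),W(100,98,.024)),ang(W(258,97,.024),W(190,12,.024)))
print('head edges',ang(W(250,328,.072),W(160,220,.072)),ang(W(370,235,.072),W(278,122,.072)))
print(h,i,o,'nose',W(211,146,.045))
for P in([.522,-.035],[.524,-.033],[.5244,-.0327]):
  P=np.array(P);print(P,'post',ang(P,h),'mark',ang(P,i),ang(P,o),np.hypot(*(h-P)),np.hypot(*(i-P)))
E
```

```text
line 31.22 tab edges 31.38 30.95
head edges 29.11 31.43
[0.61806201 0.02426692] [0.65721069 0.04804109] [0.68541325 0.06513405] nose [0.64903672 0.0410843 ]
[ 0.522 -0.035] post 31.67 mark 31.56 31.5 0.11287372052896635 0.15867498828130147
[ 0.524 -0.033] post 31.33 mark 31.31 31.3 0.1101233902532435 0.15592544631774383
[ 0.5244 -0.0327] post 31.31 mark 31.3 31.28 0.10962573294638508 0.15542780191374092
```

```bash
python3 -c "
from plant import ctrl
print(ctrl.sign_off())"
```

```text
the job is handed in; nothing more can be done
None
```

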